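# Slide the glue stick into its bay

### The job

Put the standing glue stick away by pushing it, low on its body, gently along the desk into the empty bay of the open-fronted grey organiser, until no part of it sticks out of the bay's mouth. It must stay upright and on the desk all the way: do not grip, lift or tip it. Leave the other things where they are, and finish with the hand clear.

Things in the scene. Friction and masses are not known exactly. Their poses are not given: they have to be found in the camera images.
- glue_stick: glue stick with a green cap, an upright cylinder 27 mm in diameter (cap 28 mm) and 95 mm tall, about 35 g, standing loose on the desk. Origin at the centre of its underside, z up along it. It slides easily but topples if pushed high up; it also touches a hand whose body hangs lower than 95 mm over it.
- organiser: grey plastic desk organiser, fixed, 59 mm deep, 130 mm wide. Origin on the desk mid-width, 34 mm behind the mouths of its two bays; +x points into the bays, +y left. Bays are open in front and on top, without floor. Walls 5 mm thick, 50 mm high (back 62 mm). Right bay (y -60 to -12 mm) is empty; left bay (y -7 to 60 mm) holds the pin jar.
- bay (a point): point on the desk in the empty right bay, mid-way across its 48 mm clear width, 23 mm behind the mouth line (front edges of the walls) and 31 mm in front of the bay's back wall. Axes as the organiser's: +x leads straight into the bay.
- pin_jar: bystander: jar of pins, 42 mm in diameter, 96 mm tall, with a yellow lid, standing loose in the left bay. Origin at the centre of its underside.
- battery_a: bystander: green battery standing on end on the desk, 15 mm in diameter, 50 mm tall. Origin at the centre of its underside.
- tape_measure: bystander: tape measure, 40 x 69 x 58 mm (z up), standing on the desk. Origin at the centre of its underside.
- mug: bystander: green and white mug, 78 mm across, 116 mm with the handle, 101 mm tall, standing on the desk. Origin at the centre of its underside.
There are look-alikes about, which are no part of the job. Leave any blue look-alike of the glue_stick alone.

How it is judged:
At the end, for the whole second after the job is handed in: The glue stick stands upright (within 0.08 rad) and at rest on the desk inside the empty right bay, not sticking out of its mouth by more than about 4 mm (its centre at least 10 mm behind the mouth line) (x of glue_stick in the frame of bay between -0.013 and 0.022 m and y of glue_stick in the frame of bay between -0.015 and 0.015 m and angle between glue_stick's own z axis and vertical below 0.08 rad and height (world z) of glue_stick below 0.004 m and linear speed of glue_stick below 0.02 m/s); the robot touches nothing.
It fails at once if the glue stick is tipped by more than 0.4 rad (angle between glue_stick's own z axis and vertical above 0.4 rad).
It fails at once if the glue stick is lifted off the desk (underside centre more than 10 mm up) (height (world z) of glue_stick above 0.01 m).
It fails at once if the glue stick is squeezed or rammed (more than 18 N from the fingers) (contact force between the fingers and glue_stick above 18 N).
It fails at once if the pin jar, battery, tape measure or mug is moved by more than 15 mm (distance of any of pin_jar, battery_a, tape_measure, mug from where it was at the start of the episode above 0.015 m).
It also fails if it takes over 54 s, if anything falls off the work surface, if the arm or the gripper's body presses on something with over 40 N, if the wrist force passes 120 N, or if a joint passes its speed limit or range.

### The arm

A 6-joint arm with a two-finger parallel gripper is mounted at the origin on the work surface; the furniture and walls round the work are solid. World frame = base frame: x ahead of the robot, y to its left, z up, the work surface at z = 0. Lengths are in m, angles in rad, forces in N, time in s.
With the tool pointing down it reaches from about 0.325 to 0.775 m from the base axis. Payload 5.5 kg.
Tool frame: the origin (TCP) lies between the finger pads; the fingertips stand 8 mm ahead of it and the grasp point (between the pads) lies 11 mm behind it (tcp_to_tips is the distance from the TCP to the fingertips, in m); z points along the fingers, y is the line along which they close (so a half turn about z gives the same grasp; the last joint's range is limited). The gripper opens to 88 mm and grips with 3 to 60 N. Pads are 20 mm wide; open, the fingers measure 115 mm over their backs; the gripper's body (75 mm by 178 mm) begins 61 mm behind the grasp point.
Start: joints at [-1.187, 0.091, 1.231, -0, 1.82, -0.057], TCP at [0.256, -0.543, 0.231] pointing down, gripper open.
Joint ranges: [-2.87, 2.87], [-0.86, 2.18], [0.17, 2.46], [-1.51, 4.65], [0.06, 2.69], [-2.65, 2.65]. Speed limits (rad/s): [2.57, 2.57, 3.01, 3.14, 3.14, 3.14].

### API

Orientations are given as a unit quaternion [w, x, y, z].
In Python, from bench import * gives the robot as it stands. Calls block until the motion is done:
- move_to(position, orientation): joint-space move of the TCP to a pose.
- move_l(position, speed=0.15, orientation=None): straight line of the TCP; orientation=None keeps the orientation; speed is the mean speed in m/s.
- movej(angles): joint-space move.
- gripper_open() and close(): open the fingers fully, or close them until they stop; the grip force is fixed at half the most.
- hold(seconds).
- inverse_kinematics(position, orientation): joint angles nearest the present ones, or None.
- state(): the state.
- get_image(name): name is "scene" or "top" or "wrist"; returns a dict with "frame" (420x560x3 uint8, blue, green, red), "depth" (420x560 float32, m along the optical axis (not along the pixel's ray), 0 where there is no reading), "camera_matrix" (3x3 intrinsics, pixels), "view" (4x4, takes a point from world to camera coordinates). Camera axes: x right, y up, looking along -z (the intrinsics and any distortion apply to the point x, -y, -z); pixel columns grow to the right and rows downward; lengths in m; the calibration is good to about 2 mm. A picture is of the moment at which its call begins.
A pose or a line that the arm cannot do raises IKError and nothing moves.
- job_done(): hands the job in; it is judged then, once.
The state is a dict: "time": time; "joint_pos": joint angles; "dq": joint speeds; "joint_torque": joint torques, N m; "ee_pos": TCP position; "ee_rot": TCP orientation; "ft_force": force on the tool from outside, world axes, zero at the start; "moment": the same for the moment, N m; "finger_gap": finger opening in m; "finger_force": force on a finger pad.
Only numpy, scipy, OpenCV 4.12 (cv2) and the standard library are available. Lean on these libraries where they do the work, as an engineer would, in place of code of your own. Each camera call takes 0.05 s, during which the arm holds its last target. There are 200 camera calls.

## Working session

There is one attempt and no reset: what is moved stays moved. The work goes in short steps, each a Python script; the robot and the scene stay as the last script left them, time stands still between calls to the robot, and variables do not carry over. Pictures are saved under pics/ and viewed, at most 10 in all, crops included, and the job is handed in when it is done.

```bash
mkdir -p pics; ls; cat > h.py <<'E'
from bench import *
import numpy as np, cv2, pickle
def snap(n,f):
    im=get_image(n); pickle.dump(im,open(f'pics/{f}.pkl','wb')); cv2.imwrite(f'pics/{f}.png',im['frame']); return im
def world(im,u,v):
    "back-project via depth"
    d=float(im['depth'][int(round(v)),int(round(u))]); K=im['camera_matrix']
    p=np.array([(u-K[0,2])/K[0,0]*d,-(v-K[1,2])/K[1,1]*d,-d,1]); return (np.linalg.inv(im['view'])@p)[:3]
def ray(im,u,v,z):
    "pixel ray meets plane z"
    K=im['camera_matrix'];T=np.linalg.inv(im['view'])
    d=T[:3,:3]@np.array([(u-K[0,2])/K[0,0],-(v-K[1,2])/K[1,1],-1]);o=T[:3,3]
    return o+d*(z-o[2])/d[2]
E
python3 - <<'E'
from h import *
a=snap('top','top1');b=snap('scene','sc1')
print(a['camera_matrix'],a['view'],state()['time'], [k for k in a])
E
```

```text
pics
[[443.71041667   0.         285.24472326]
 [  0.         443.71041667 209.14498367]
 [  0.           0.           1.        ]] [[ 0.01885833 -0.99981493  0.00380486 -0.09807895]
 [ 0.99528996  0.01913464  0.09503557 -0.52172375]
 [-0.09509079  0.00199473  0.99546661 -0.95357147]
 [ 0.          0.          0.          1.        ]] 0.1 ['frame', 'depth', 'camera_matrix', 'view']
```

View pics/top1.png

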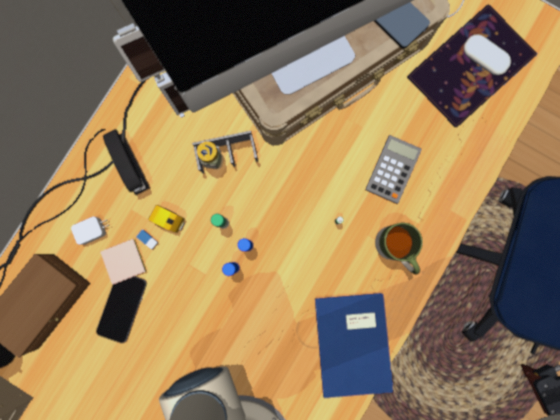

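View pics/sc1.png

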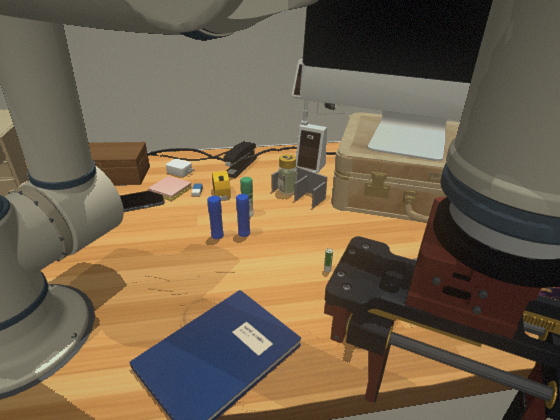

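The top view shows the green cap at (218,220), the organiser at (195–258,133–172) with the pin jar at (208,153), the blue look-alikes at (245,245) and (230,269), and the tape measure at (166,218). I'll enlarge this.

```bash
python3 - <<'E'
import cv2
a=cv2.imread('pics/top1.png')[120:285,150:270]
cv2.imwrite('pics/c1.png',cv2.resize(a[:110],None,fx=6,fy=5.4,interpolation=cv2.INTER_CUBIC) if 0 else cv2.resize(a[:100],None,fx=6,fy=6,interpolation=cv2.INTER_CUBIC))
from h import *
im=pickle.load(open('pics/top1.pkl','rb'))
for n,u,v in [('cap',218,220),('blue1',245,245),('blue2',230,269),('tape',166,216),('jar',208,152),('mon',200,85),('mon2',185,100),('batt',339,219),('mug',400,243),('suit',255,115)]:print(n,world(im,u,v).round(3))
# segmentation on height
v,u=np.mgrid[120:285,150:270];
W=np.array([[world(im,x,y) for x in range(150,270)] for y in range(120,285)])
hsv=cv2.cvtColor(im['frame'],cv2.COLOR_BGR2HSV)[120:285,150:270]
for n,lo,hi in [('green',55,85),('blue',105,130)]:
    m=((hsv[...,0]>lo)&(hsv[...,0]<hi)&(hsv[...,1]>100)&(W[...,2]>.085)&(W[...,2]<.105)).astype('u1')
    c=cv2.connectedComponentsWithStats(m)
    for i in range(1,c[0]):
        if c[2][i,4]>20: cx,cy=c[3][i]+[150,120]; print(n,c[2][i],ray(im,cx,cy,.095).round(4))
E
```

```text
cap [0.492 0.049 0.097]
blue1 [ 0.442 -0.008  0.095]
blue2 [0.393 0.021 0.095]
tape [0.501 0.165 0.057]
jar [0.632 0.074 0.098]
mon [0.694 0.053 0.308]
mon2 [0.676 0.081 0.287]
batt [ 0.502 -0.203  0.052]
mug [ 0.454 -0.339  0.034]
suit [ 0.708 -0.022  0.11 ]
green [ 61  94  13  12 116] [0.4921 0.0501 0.095 ]
blue [ 88 119  13  12 127] [ 0.443  -0.0058  0.095 ]
blue [ 73 143  13  13 132] [0.3937 0.0237 0.095 ]
```

View pics/c1.png

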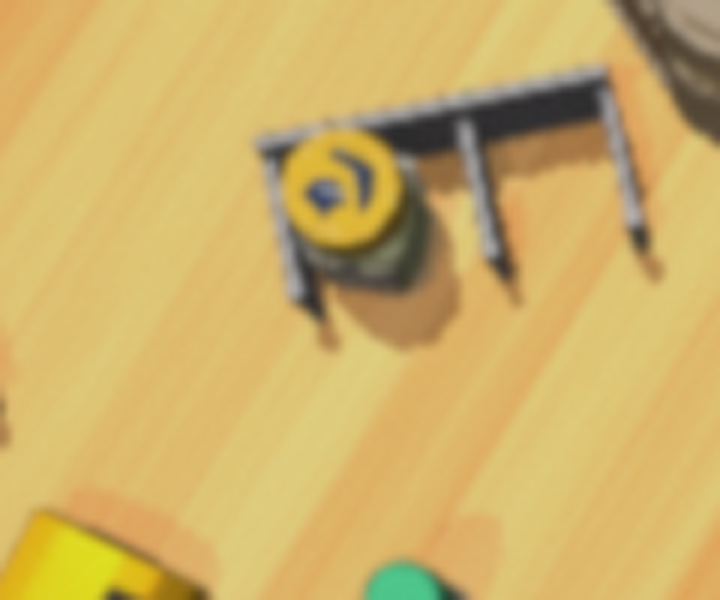

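The crop shows the wall-top front ends at about (301,293), (495,253) and (637,230), and the back-wall top corners at about (255,140) and (607,68).

```bash
python3 - <<'E'
from h import *
from scipy.optimize import least_squares
im=pickle.load(open('pics/top1.pkl','rb'))
px=[(301,293,.05),(495,253,.05),(637,230,.05),(255,140,.062),(607,68,.062)]
loc=np.array([(-.034,.0625),(-.034,-.0095),(-.034,-.0625),(.025,.065),(.025,-.065)])
W=np.array([ray(im,150+(u+.5)/6-.5,120+(v+.5)/6-.5,z)[:2] for u,v,z in px]);print(W.round(4))
R=lambda a:np.array([[np.cos(a),-np.sin(a)],[np.sin(a),np.cos(a)]])
s=least_squares(lambda p:(loc@R(p[2]).T+p[:2]-W).ravel(),[.6,.0,0]);p=s.x
print(p,(s.fun.reshape(-1,2)*1000).round(1))
bay=R(p[2])@[-.011,-.036]+p[:2];mouth=R(p[2])@[-.034,-.036]+p[:2]
print('bay',bay,'mouth',mouth,'glue in bay',R(p[2]).T@(np.array([.4921,.0501])-bay))
for n,q in dict(b1=(.443,-.0058),b2=(.3937,.0237),tape=(.501,.165),jar=(.632,.074)).items(): print(n,R(p[2]).T@(np.array(q)-bay))
# clearance overhead: tall things near
for u in range(130,330,20):
    print([ (lambda w:(w.round(2).tolist()))(world(im,u,v)) for v in (70,100,115)])
E
```

```text
[[ 0.6062  0.0988]
 [ 0.6222  0.0292]
 [ 0.6317 -0.0219]
 [ 0.6592  0.115 ]
 [ 0.688  -0.0104]]
[0.65116401 0.04629205 0.22472539] [[-2.1  0.9]
 [-2.1  0.2]
 [ 0.3 -0.3]
 [ 1.9  0.3]
 [ 2.  -1.1]]
bay [0.64846279 0.00874603] mouth [0.62604112 0.00362074] glue in bay [-0.14321584  0.07515782]
b1 [-0.20353792  0.03160478]
b2 [-0.24502454  0.07134896]
tape [-0.10893546  0.18518543]
jar [-0.00150773  0.06728173]
[[0.84, 0.28, -0.0], [0.77, 0.27, 0.02], [0.74, 0.27, 0.0]]
[[0.76, 0.16, 0.22], [0.77, 0.23, 0.0], [0.74, 0.23, 0.0]]
[[0.69, 0.08, 0.38], [0.75, 0.17, 0.07], [0.74, 0.18, -0.0]]
[[0.7, 0.06, 0.35], [0.68, 0.07, 0.28], [0.74, 0.14, -0.0]]
[[0.71, 0.03, 0.33], [0.69, 0.05, 0.25], [0.74, 0.09, 0.0]]
[[0.72, 0.01, 0.31], [0.78, 0.04, -0.0], [0.74, 0.04, 0.0]]
[[0.73, -0.02, 0.28], [0.73, -0.01, 0.15], [0.73, -0.01, 0.05]]
[[0.75, -0.06, 0.25], [0.73, -0.05, 0.15], [0.7, -0.05, 0.14]]
[[0.79, -0.09, 0.15], [0.73, -0.09, 0.15], [0.7, -0.09, 0.15]]
[[0.79, -0.13, 0.15], [0.73, -0.13, 0.15], [0.71, -0.13, 0.12]]
```

```bash
cat >> h.py <<'E'
from scipy.spatial.transform import Rotation
A0=.2247; BAY=np.array([.6485,.0087])
Rb=np.array([[np.cos(A0),-np.sin(A0)],[np.sin(A0),np.cos(A0)]])
def b2w(p): return Rb@np.asarray(p)+BAY
def w2b(p): return Rb.T@(np.asarray(p)-BAY)
def quat(head,t,axis,s):
    "tool tilted t, tips leading along world heading; 'axis' of tool lies in the push plane (sign s)"
    d=np.array([np.cos(head),np.sin(head),0]);up=np.array([0,0,1.])
    z=np.sin(t)*d-np.cos(t)*up; f=s*(np.cos(t)*d+np.sin(t)*up)
    x,y=(f,np.cross(z,f)) if axis=='x' else (np.cross(f,z),f)
    q=Rotation.from_matrix(np.c_[x,y,z]).as_quat(); return [float(v) for v in (q[3],q[0],q[1],q[2])],z
def tcp(tip,z): return (np.asarray(tip)-.008*z).tolist()
E
python3 - <<'E'
from h import *
from math import radians as r
g=np.array([.4921,.0501]);gb=w2b(g);tb=np.array([-.06,0]);d=b2w(tb)-g;h=np.arctan2(d[1],d[0]);print(gb,h,np.hypot(*d))
u=np.array([np.cos(h),np.sin(h)])
for s in(1,-1):
    q,z=quat(h,r(20),'y',s)
    for back,zz in((.05,.2),(.05,.015),(.0275-np.hypot(*d),.015)):
        print('A',s,np.round(inverse_kinematics(tcp([*(g-u*back),zz],z),q) or 0,2))
    q,z=quat(A0,r(25),'x',s)
    for x,zz in((-.12,.2),(-.12,.018),(-.02,.018)):
        print('B',s,np.round(inverse_kinematics(tcp([*b2w([x,0]),zz],z),q) or 0,2))
E
```

```text
[-0.14324376  0.07520734] -0.510022959918963 0.11218586527650064Traceback (most recent call last):
  File "<stdin>", line 8, in <module>
ValueError: The truth value of an array with more than one element is ambiguous. Use a.any() or a.all()
```

```bash
python3 - <<'E'
from h import *
from math import radians as r
g=np.array([.4921,.0501]);tb=np.array([-.06,0]);d=b2w(tb)-g;h=np.arctan2(d[1],d[0])
u=np.array([np.cos(h),np.sin(h)])
def ik(n,s,p,q):
    a=inverse_kinematics(p,q); print(n,s,None if a is None else np.round(a,2))
for s in(1,-1):
    q,z=quat(h,r(20),'y',s)
    for back,zz in((.05,.2),(.05,.015),(.0275-np.hypot(*d),.015)): ik('A',s,tcp([*(g-u*back),zz],z),q)
    q,z=quat(A0,r(25),'x',s)
    for x,zz in((-.12,.2),(-.12,.018),(-.02,.018)): ik('B',s,tcp([*b2w([x,0]),zz],z),q)
E
```

```text
A 1 [ 0.28 -0.56  1.86 -0.24  1.59  0.75]
A 1 [ 0.28 -0.51  2.16 -0.26  1.25  0.84]
A 1 [ 0.07 -0.2   1.92 -0.21  1.13  0.64]
B 1 [-0.22 -0.49  1.84  0.18  1.4   1.13]
B 1 [-0.22 -0.43  2.11  0.21  1.06  1.06]
B 1 [-0.13 -0.13  1.88  0.18  0.99  1.15]
A -1 [ 0.28 -0.56  1.86 -0.24  1.59 -2.39]
A -1 [ 0.28 -0.51  2.16 -0.26  1.25 -2.3 ]
A -1 [ 0.07 -0.2   1.92 -0.21  1.13 -2.5 ]
B -1 [-0.22 -0.49  1.84  0.18  1.4  -2.01]
B -1 [-0.22 -0.43  2.11  0.21  1.06 -2.08]
B -1 [-0.13 -0.13  1.88  0.18  0.99 -1.99]
```

```bash
python3 - <<'E'
from h import *
from math import radians as r
g=np.array([.4921,.0501]);d=b2w([-.06,0])-g;h=np.arctan2(d[1],d[0]);u=np.array([np.cos(h),np.sin(h)])
q,z=quat(h,r(20),'y',1)
close()
move_to(tcp([*(g-u*.055),.2],z),q)
move_l(tcp([*(g-u*.055),.015],z),speed=.1)
a=snap('scene','sc2');b=snap('top','top2');s=state();print(s['time'],s['finger_gap'],s['ft_force'],s['ee_pos'])
cv2.imwrite('pics/c2.png',np.hstack([cv2.resize(a['frame'][130:270,150:290],(400,400)),cv2.resize(b['frame'][120:290,130:300],(400,400))]))
E
```

```text
5.8583 0.000410725206408433 [0.1680937  0.07947954 0.02153806] [0.44199426 0.07836203 0.02302994]
```

View pics/c2.png

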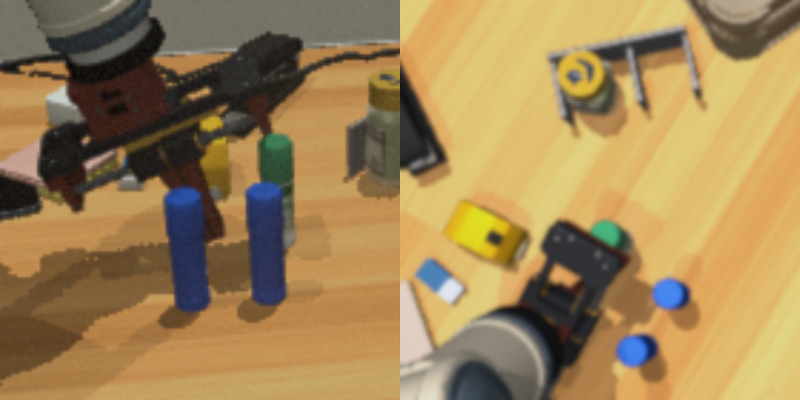

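The closed fingers are behind the stick, with the blue ones clear to the side. A brown nub at the front end of the hand (crop (265,120)) looks close to the cap, so I'll check its 3D position.

```bash
python3 - <<'E'
from h import *
im=pickle.load(open('pics/sc2.pkl','rb'))
g=np.array([.4921,.0501]);d=b2w([-.06,0])-g;d/=np.hypot(*d)
def f(u,v):
    w=world(im,u,v);r=w[:2]-g;return [round(float(x)*1000) for x in(d@r,d[0]*r[1]-d[1]*r[0],w[2])]
for y in (105,112,118,124,130,134,140,150): print(y,[f(150+x/2.857,130+y/2.857) for x in (255,262,268,275)])
print('rear nub',[f(150+70/2.857,130+y/2.857) for y in(180,195,205)],'tip',[f(150+x/2.857,130+y/2.857) for x,y in((215,200),(218,225),(215,235))])
E
```

```text
105 [[-17, -34, 143], [-12, -33, 142], [13, 232, 8], [21, 241, 3]]
112 [[-17, -33, 137], [-12, -27, 133], [12, 228, 2], [20, 235, -2]]
118 [[-18, -33, 132], [-12, -33, 132], [12, 223, -2], [19, 223, -2]]
124 [[-3, 204, 2], [-13, -33, 127], [-8, -25, 122], [17, 210, -2]]
130 [[-4, 196, 0], [-13, -33, 122], [-8, -33, 122], [16, 194, 0]]
134 [[-4, 188, 0], [-13, -32, 118], [-5, 10, 95], [0, 9, 95]]
140 [[-5, 175, 1], [-11, 1, 95], [-6, 1, 94], [-1, -2, 96]]
150 [[-65, -777, 519], [-12, -9, 91], [-8, -12, 93], [-2, -12, 93]]
rear nub [[-157, -17, 83], [-157, -33, 80], [-158, -31, 70]] tip [[-49, 72, 0], [-50, -12, 28], [-53, -9, 17]]
```

The nub is at 118 mm, 23 mm above the cap, so it's safe to push.

```bash
python3 - <<'E'
from h import *
from math import radians as r
g=np.array([.4921,.0501]);d=b2w([-.06,0])-g;L=np.hypot(*d);u=d/L;h=np.arctan2(d[1],d[0])
q,z=quat(h,r(20),'y',1)
move_l(tcp([*(g-u*.032),.015],z),speed=.04)
move_l(tcp([*(g+u*(L*.5-.027)),.015],z),speed=.035)
print(state()['ft_force'])
a=snap('scene','sc3')
move_l(tcp([*(g+u*(L-.027)),.015],z),speed=.035)
move_l(tcp([*(g+u*(L-.06)),.015],z),speed=.08)
move_l(tcp([*(g+u*(L-.1)),.16],z),speed=.15)
b=snap('top','top3');c=snap('scene','sc4');print(state()['time'])
cv2.imwrite('pics/c3.png',np.hstack([cv2.resize(x,(400,400)) for x in (b['frame'][120:290,130:300],c['frame'][130:270,190:330])]))
hsv=cv2.cvtColor(b['frame'],cv2.COLOR_BGR2HSV)
m=cv2.inRange(hsv,(55,100,40),(85,255,255));m[:, :180]=0;m[:,280:]=0;c=cv2.connectedComponentsWithStats(m)
for i in range(1,c[0]):
    if c[2][i,4]>20:
        w=ray(b,*c[3][i],.095)[:2]; print(c[2][i],w,w2b(w),world(b,*c[3][i]))
E
```

```text
[-0.24396506 -1.05060959  0.30916628]
12.0833
[239 169  12  14 127] [ 0.58463785 -0.00297515] [-0.0648581   0.00284773] [ 0.58487842 -0.00284535  0.09358936]
```

View pics/c3.png

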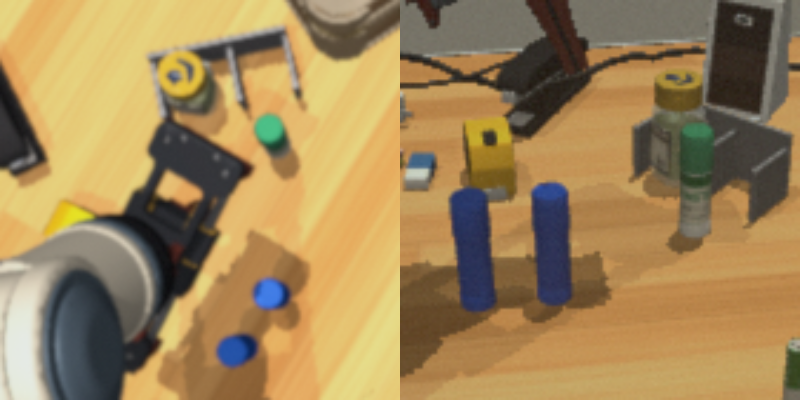

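The stick stands upright at bay frame (-65, +3) mm, just in front of the mouth. Next is the straight push in, with the hand turned.

```bash
python3 - <<'E'
from h import *
from math import radians as r
g=np.array([.5846,-.0030]);d=b2w([.001,0])-g;L=np.hypot(*d);u=d/L;h=np.arctan2(d[1],d[0])
q,z=quat(h,r(25),'x',1)
P=lambda s,zz:tcp([*(g+u*s),zz],z)
move_to(P(-.033,.2),q)
move_l(P(-.033,.018),speed=.12)
move_l(P(L-.0235,.018),speed=.03)
print(state()['ft_force'])
move_l(P(L-.05,.018),speed=.06)
move_l(P(L-.06,.2),speed=.15)
move_l(P(L-.16,.25),speed=.2)
b=snap('top','top5');c=snap('scene','sc5');print(state()['time'])
cv2.imwrite('pics/c5.png',np.hstack([cv2.resize(x,(400,400)) for x in (b['frame'][120:290,130:300],c['frame'][130:270,190:330])]))
hsv=cv2.cvtColor(b['frame'],cv2.COLOR_BGR2HSV)
m=cv2.inRange(hsv,(55,100,40),(85,255,255));m[:, :180]=0;m[:,280:]=0;c=cv2.connectedComponentsWithStats(m)
for i in range(1,c[0]):
    if c[2][i,4]>20:
        w=ray(b,*c[3][i],.095)[:2]; print(c[2][i],w,w2b(w),world(b,*c[3][i]))
E
```

```text
[ 0.1459225   0.18085559 -0.66026284]
19.7667
[234 138  13  16 163] [0.64875569 0.00687142] [-0.00015817 -0.00183958] [0.64909113 0.00701439 0.09361069]
```

View pics/c5.png

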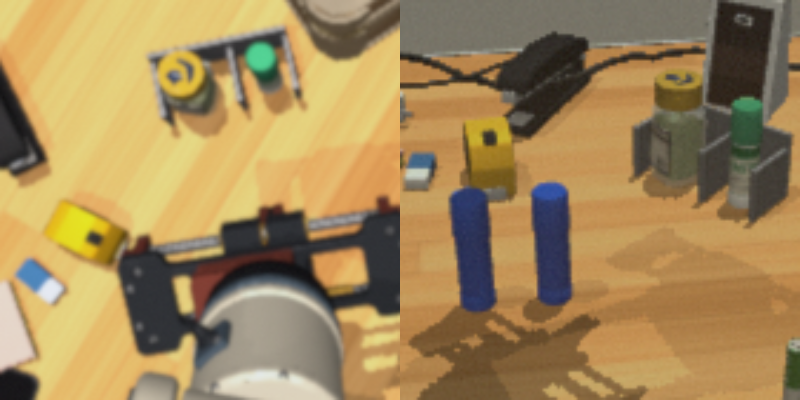

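The stick stands upright in the right bay at about (0, -2) mm. Nothing else has moved and the hand is clear.

```bash
python3 -c "
from bench import *
hold(0.5);print(job_done())"
```

```text
the job is handed in; nothing more can be done
None
```

I pushed the glue stick upright into the empty right bay, about 2 mm from the bay point by the top camera, with the other things left in place and the hand clear. I handed the job in at about 20 s; it returned no verdict.

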